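Set out a wood-graining place

TASK

Set out this place for the next wood-graining student: stand the lidded white tub in the middle of the round plate and lay the small tape roll flat and centred on top of the tub's lid; lay the cork sanding block flat in the middle of the small practice panel, its long side along the panel's long side; and stand the amber jar on the table between panel and plate, opposite the middle of the panel's short edge that faces the plate, leaving a gap of about 2 cm to that edge. Never tip over the tub or the jar, and leave the brush, scraper, flat tin and wooden stick where they lie.

Things in the scene. Friction and masses are not known exactly. Their poses are not given: they have to be found in the camera images.
- panel: Small practice panel lying fixed on the table (not the larger one at the table's far edge): tan hardboard, 180 x 120 mm, 8 mm thick, with a pale border and a dark grained field. Origin at the centre of its underside, z up; its y axis runs along the long (180 mm) side, its x along the short side. y points roughly to the robot's left, turned at most 0.25 rad. Its short edges are 90 mm from the origin along +y and -y. It may be to the robot's left or right of the plate.
- plate: Round white plate, fixed, empty, the only one in the work area (spare plates are at the table's far left corner): flat inner floor 5 mm above the table and 110 mm across, rim 136 mm across and 10 mm high. Origin at the centre of its underside.
- tub: White plastic paint tub with a closed flat white lid and a tan band round it, upright: body 60 mm across, lid 64 mm across (the top 10 mm), 55 mm high in all, about 160 g. Origin at the centre of its underside, z up.
- tape: Small cream tape roll lying flat: a ring 58 mm in outer diameter, 25 mm hole, 24 mm high, about 50 g. Origin at the centre of its underside, z up.
- block: Cork sanding block lying flat: 90 mm long (its y axis), 50 mm wide (its x axis), 35 mm high, about 80 g. Origin at the centre of its underside, z up; it may start at any yaw up to 1.2 rad either way.
- jar: Small closed jar of amber glass with a steel screw lid, upright: glass 44 mm across up to a height of 44 mm, lid 40 mm across, 58 mm high in all, about 100 g. Origin at the centre of its underside, z up.
- brush: Flat paint brush, lying loose beyond the panel or the plate, roughly across the robot's view: 170 mm long, 40 mm wide, 14 mm high. Leave it. Origin on the table where the handle meets the ferrule; the bristles point along its +y, the handle (100 mm) along -y.
- scraper: Scraper with a wooden handle and steel blade, lying loose beyond the panel or the plate: 163 mm long, 50 mm wide, 14 mm high. Leave it. Origin under the handle's blade end; blade along +y, handle (90 mm) along -y.
- tin: Flat steel tin with a dark lid, loose: 57 mm across, 30 mm high, at the far left of the work area. Leave it. Origin at the centre of its underside.
- stick: Flat wooden stirring stick, loose, lying near the robot, to its right: 150 mm long (its y axis), 16 mm wide, 6 mm high. Leave it. Origin at the centre of its underside.
Not all that is in view belongs to the job. What is shaped like the plate but blue or red is not meant.

How it is judged:
By the outcome, as a careful person would: the job done as asked, in the order asked, and still so for the second after the job is handed in, with the robot touching nothing.
It also fails if it takes over 106 s, if anything falls off the work surface, if the arm or the gripper's body presses on something with over 40 N, if the wrist force passes 120 N, or if a joint passes its speed limit or range.

ROBOT

A 6-joint arm with a two-finger parallel gripper is mounted at the origin on the work surface. World frame = base frame: x ahead of the robot, y to its left, z up, the work surface at z = 0. Lengths are in m, angles in rad, forces in N, time in s.
With the tool pointing down it reaches from about 0.35 to 0.85 m from the base axis. Payload 8.1 kg.
Tool frame: the origin (TCP) lies at the very end of the fingers, on their centre line; the grasp point (between the pads) lies 19 mm behind it; z points along the fingers, y is the direction in which the jaws open and shut (so a half turn about z gives the same grasp; the last joint's range is limited). The gripper opens to 93 mm and grips with 3 to 60 N. Pads are 15 mm wide; open, the fingers measure 128 mm over their backs; the gripper's body (75 mm by 188 mm) begins 65 mm behind the grasp point.
Start: joints at [-1.189, 0.13, 1.488, -0, 1.523, -0.085], TCP at [0.27, -0.536, 0.219] pointing down, gripper open.
Joint ranges: [-2.96, 2.96], [-0.89, 2.26], [0.02, 2.5], [-1.34, 4.48], [0, 2.73], [-2.66, 2.66]. Speed limits (rad/s): [2.39, 2.39, 2.79, 3.14, 3.14, 3.14].

INTERFACE

Orientations are given as a rotation vector (axis times angle).
In Python, from plant import robot gives the robot as it stands.
- The arm moves only by the shell command python3 -m pendant 'ROWS' [OPENING] [FORCE]. ROWS is JSON, a list of rows, each an object with "delta_pos": the shift along the tool's x, y, z in m, a list of three; "spin": the turn about the tool's z in rad. In form: [{"delta_pos": [dx, dy, dz], "spin": spin}, ...]. A call has 1 to 10 rows; each row is the pose to reach, as a shift and turn from the pose measured when the call began, along the tool's axes at that moment; what a row does not reach only later rows make up. A row lasts 1/10 s, in which the tool goes at most 50 mm and 8.59 degrees, less where a joint would pass 70% of its speed; a pose out of reach is approached as far as the arm can. A call with a gripper value outside its range is refused whole. OPENING is the closure, from -1 (fully open) to 1 (shut), set as the call begins (- or left out, the last holds). The fingers move at their own pace and stop on an object; FORCE is the grip in N (left out, the last holds). Time passes only in rows, so rows that repeat a pose let the fingers close. It gives the time, the measured TCP pose, the force and the opening at its end, in the units of the state.
- robot.read_state(): the state, without advancing time (a new reading comes with each control period).
- robot.read_camera(name): name is "side" or "top" or "wrist"; returns a dict with "color" (384x512x3 uint8, blue, green, red), "camera_matrix" (3x3 intrinsics, pixels), "R" (3x3) and "t" (3): a world point X has camera coordinates R X + t. Camera axes: x right, y down, z forward; pixel columns grow to the right and rows downward; lengths in m; the calibration is good to about 2 mm. A picture is of the moment at which its call begins. There is no depth.
- robot.close_job(): hands the job in, once; it reports no verdict.
Trained networks look in the newest picture that a camera, given by its name, has taken for a name from the list of things; names that differ only in an ending like _2 or _b are one class to them, and where a whole thing is asked for, a point or a joint stands for the part that bears it (a point fixed in the world has none). Each returns a list of dicts, best first, with "score" (0 to 1); they miss things now and then, are a little off and sometimes report something else, mostly with a low value. They report only what shows in the picture. A call takes as long as a camera call. They do not tell look-alikes from the thing itself.
- robot.outline_of(camera, label): "mask" (384x512 bool, what is visible of it).
- robot.mark_of(camera, label): "location" ([x, y, z] in m, in the coordinates of the camera as it stood for that picture, good to about 4 mm: a listed point, or the origin of a listed thing).
The state is a dict: "t": time; "q": joint angles; "dq": joint speeds; "joint_torque": joint torques, N m; "tool_pos": TCP position; "orientation": TCP orientation; "force": force on the tool from outside, world axes, zero at the start; "wrist_torque": the same for the moment, N m; "opening": finger opening in m.
Only numpy, scipy, OpenCV 4.12 (cv2) and the standard library are available. Lean on these libraries where they do the work, as an engineer would, in place of code of your own. Each camera call takes 0.05 s, during which the arm holds its last target.

## Working session

There is one attempt and no reset: what is moved stays moved. The work goes in short steps, Python scripts to look and compute and a shell command to move; the robot and the scene stay as the last step left them, time stands still between calls to the robot, and variables do not carry over. Pictures are saved under pics/ and viewed, and the job is handed in when it is done.

```bash
mkdir -p pics; ls
python3 - <<'E'
from plant import robot
import cv2
s=robot.read_state();print({k:s[k] for k in('t','tool_pos','orientation','opening')})
for c in('top','side','wrist'):
    r=robot.read_camera(c);cv2.imwrite(f'pics/{c}0.png',r['color']);print(c,r['t'],r['R'].round(3).tolist() if hasattr(r['R'],'round') else r['R'])
E
```

```text
pics
{'t': 0.0, 'tool_pos': array([ 0.26981316, -0.53528722,  0.21761305]), 'orientation': array([-3.05467284e+00, -7.26236710e-01,  4.81321896e-04]), 'opening': 0.09300097242732074}
top [0.04750071 0.52829169 1.15299019] [[-0.001, -1.0, -0.002], [-0.997, 0.001, -0.075], [0.075, 0.002, -0.997]]
side [0.52559253 0.11681447 1.24451512] [[-0.954, -0.299, 0.01], [-0.236, 0.73, -0.641], [0.184, -0.614, -0.767]]
wrist [-0.59821986 -0.02772138  0.38900916] [[0.45, -0.893, -0.001], [-0.868, -0.437, 0.236], [-0.211, -0.105, -0.972]]
```

View pics/top0.png

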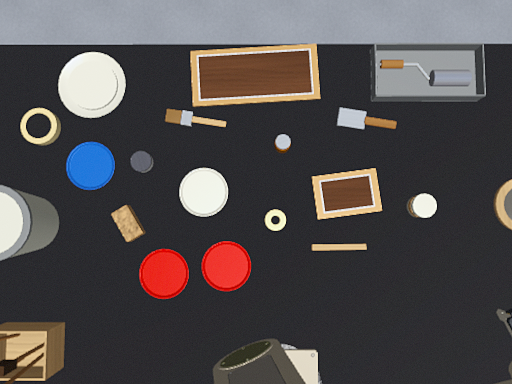

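View pics/side0.png

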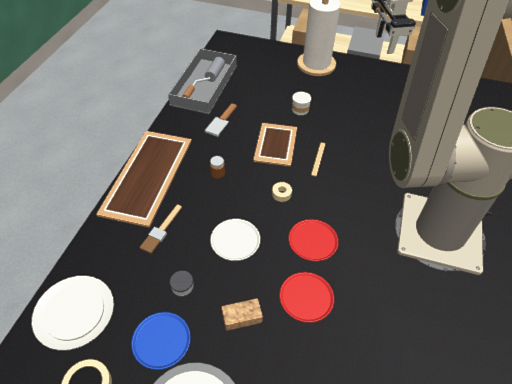

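```bash
cat > h.py <<'E'
from plant import robot
import numpy as np, cv2
def world(r,p): return np.asarray(r['R']).T@(np.asarray(p)-np.asarray(r['t']))
def pix(r,X):
    c=np.asarray(r['R'])@np.asarray(X)+np.asarray(r['t']);k=np.asarray(r['camera_matrix'])@c;return k[:2]/k[2]
def ray(r,uv,z):
    R=np.asarray(r['R']);d=R.T@np.linalg.inv(r['camera_matrix'])@np.array([uv[0],uv[1],1.]);o=-R.T@np.asarray(r['t'])
    return o+d*(z-o[2])/d[2]
E
python3 - <<'E'
from h import *
for c in('top','side'):
    r=robot.read_camera(c)
    for n in 'panel plate tub tape block jar brush scraper tin stick'.split():
        ms=robot.mark_of(c,n);os_=robot.outline_of(c,n)
        for m in ms[:3]:
            w=world(r,m['location']);print(c,n,round(m['score'],2),w.round(3),pix(r,w).round(0))
        for o in os_[:2]:
            mk=o['mask'].astype(np.uint8);ys,xs=np.nonzero(mk)
            if len(xs): print('    mask',round(o['score'],2),len(xs),xs.mean().round(1),ys.mean().round(1),xs.min(),xs.max(),ys.min(),ys.max())
E
```

```text
top panel 0.55 [ 0.531 -0.19   0.002] [344. 193.]
    mask 0.8 2817 346.6 193.7 312 382 169 218
top plate 0.84 [0.337 0.139 0.001] [226. 264.]
top plate 0.66 [ 0.61   0.519 -0.007] [ 92. 166.]
top plate 0.64 [0.537 0.199 0.   ] [205. 191.]
    mask 0.88 1918 163.8 274.1 140 189 250 299
    mask 0.86 1860 226.4 266.1 203 250 242 290
top tub 0.66 [ 0.496 -0.392 -0.004] [416. 206.]
    mask 0.65 594 421.8 206.0 407 436 194 218
    mask 0.46 261 275.0 220.2 265 284 210 230
top tape 0.64 [ 0.457  0.006 -0.002] [274. 220.]
    mask 0.87 292 275.5 220.2 265 285 210 230
top block 0.96 [0.45  0.403 0.004] [131. 223.]
    mask 0.95 672 127.8 223.0 113 144 205 241
top jar 0.55 [ 0.671 -0.015 -0.003] [281. 144.]
    mask 0.75 232 282.5 144.2 275 290 135 153
top brush 0.69 [0.741 0.239 0.003] [191. 119.]
    mask 0.8 556 189.2 118.9 167 224 109 126
top scraper 0.69 [ 0.739 -0.244 -0.   ] [362. 120.]
    mask 0.59 856 362.5 120.6 337 396 109 129
    mask 0.38 2860 346.5 193.6 311 381 169 219
top tin 0.56 [ 0.621  0.377 -0.003] [142. 162.]
top tin 0.4 [ 0.672 -0.019 -0.001] [282. 144.]
    mask 0.5
[... 804 characters left out ...]
62 533 159.1 232.1 141 181 205 252
side jar 0.66 [ 0.669 -0.015 -0.006] [218. 175.]
side jar 0.46 [ 0.497 -0.392  0.001] [300. 110.]
    mask 0.49 251 216.6 166.4 210 223 156 177
    mask 0.66 544 158.4 232.9 140 181 205 253
    mask 0.2 471 181.3 282.6 170 192 271 295
side scraper 0.93 [ 0.737 -0.244  0.   ] [222. 122.]
    mask 0.56 325 220.3 121.3 207 235 105 134
side tin 0.81 [0.622 0.376 0.002] [181. 287.]
side tin 0.31 [ 0.741 -0.25   0.001] [222. 121.]
side tin 0.25 [0.459 0.003 0.003] [281. 194.]
    mask 0.62 465 180.9 282.8 170 192 271 295
side stick 0.62 [ 0.386 -0.174  0.   ] [318. 159.]
side stick 0.34 [0.626 0.373 0.001] [181. 285.]
    mask 0.45 180 317.6 160.3 311 324 143 175
```

Top view at 4x3-quarter scale shows:

- **Plates:** white at (204,192), spare white at (92,85), blue at (90,166), red at (164,274) and (226,266). Only (204,192) is an empty white plate in the work area.
- **Panels:** small at (347,194), and a large one at the far edge (255,74), which is excluded.
- **Tape rolls:** small at (275,220), large at (40,126).
- **Tubs and jars:** white lidded tub at (423,206). The amber jar is at (283,144) and the dark tin at (142,162).

I'll measure these more precisely and confirm with enlarged crops.

```bash
cat >> h.py <<'E'
def best(c,n,near,r):
    b=None
    for o in robot.outline_of(c,n):
        mk=o['mask']
        ys,xs=np.nonzero(mk)
        if len(xs) and np.hypot(xs.mean()-near[0],ys.mean()-near[1])<14: return mk
    return None
def contour_world(r,mk,z):
    cs,_=cv2.findContours(mk.astype(np.uint8),cv2.RETR_EXTERNAL,cv2.CHAIN_APPROX_NONE)
    c=max(cs,key=len)[:,0,:].astype(float)
    return np.array([ray(r,p,z)[:2] for p in c])
def rect(P):
    (c,s,a)=cv2.minAreaRect((P*1000).astype(np.float32)); b=cv2.boxPoints((c,s,a))
    e=[b[1]-b[0],b[2]-b[1]];l=max(e,key=np.linalg.norm); l=l if l[1]>0 else -l
    return np.array(c)/1000,sorted(s),np.arctan2(-l[0],l[1])  # yaw of long axis(y)
E
python3 - <<'E'
from h import *
tiles=[]
for c,Q in (('top',dict(panel=(347,194),plate=(204,192),tub=(422,206),tape=(275,220),block=(128,223),jar=(282,144))),('side',dict(panel=(276,144),plate=(235,239),tub=(301,103),tape=(281,192),block=(241,314),jar=(217,166)))):
    r=robot.read_camera(c)
    for n,uv in Q.items():
        for m in robot.mark_of(c,n):
            w=world(r,m['location'])
            if np.hypot(*(pix(r,w)-uv))<14: print(c,n,'mark',w.round(4))
        x,y=map(int,uv);t=r['color'][max(0,y-45):y+45,max(0,x-45):x+45];tiles.append(cv2.resize(t,(130,130),interpolation=cv2.INTER_CUBIC))
    mk=best(c,'panel',Q['panel'],r)
    if mk is not None: print(c,'panel',rect(contour_world(r,mk,.008)))
    # colour based: tan+white panel
    mk=best(c,'plate',Q['plate'],r)
    if mk is None or 1:
        g=r['color'].min(2)>150; n,l=cv2.connectedComponents(g.astype(np.uint8)); mk=l==l[Q['plate'][1],Q['plate'][0]]
    P=contour_world(r,mk,.010); (cc,ss,_)=cv2.fitEllipse((P*1000).astype(np.float32)); print(c,'plate',cc,ss)
    mk=best(c,'block',Q['block'],r); 
    if mk is not None: print(c,'block@35',rect(contour_world(r,mk,.035)))
    # block top face only by brightness handled visually
    g=r['color'].max(2)>70; n,l=cv2.connectedComponents(g.astype(np.uint8))
    mk=l==l[Q['panel'][1]-20 if c=='top' else Q['panel'][1], Q['panel'][0]]
    print('panel col',mk.sum())
cv2.imwrite('pics/crops.png',np.vstack([np.hstack(tiles[:6]),np.hstack(tiles[6:])]))
E
```

```text
top panel mark [ 0.5286 -0.19   -0.0019]
top plate mark [0.5385 0.2003 0.0025]
top tub mark [ 4.926e-01 -3.908e-01  2.000e-04]
top tape mark [ 0.4536  0.0036 -0.0015]
top block mark [0.447  0.4062 0.0023]
top jar mark [ 6.716e-01 -1.930e-02 -6.000e-04]
top panel (array([ 0.52991412, -0.19529051]), [120.26766204833984, 184.4774169921875], np.float32(0.12921982))
top plate (535.9655151367188, 201.8937530517578) (133.4319610595703, 134.13992309570312)
top block@35 (array([0.448647  , 0.40123663]), [57.56011962890625, 94.37762451171875], np.float32(-1.0252018))
panel col 2909
side panel mark [ 0.5337 -0.1977 -0.001 ]
side plate mark [0.5387 0.205  0.0032]
side tub mark [ 0.494  -0.3931  0.0019]
side tape mark [0.4605 0.0021 0.0025]
side block mark [0.4503 0.4059 0.0039]
side jar mark [ 0.6671 -0.0152 -0.0022]
side panel (array([ 0.53188348, -0.19417114]), [124.38851165771484, 187.58123779296875], np.float32(0.13111886))
side plate (537.6922607421875, 201.18637084960938) (132.17144775390625, 133.19837951660156)
side block@35 (array([0.44810266, 0.41264685]), [61.64292526245117, 89.80009460449219], np.float32(-1.0320554))
panel col 1565
```

View pics/crops.png

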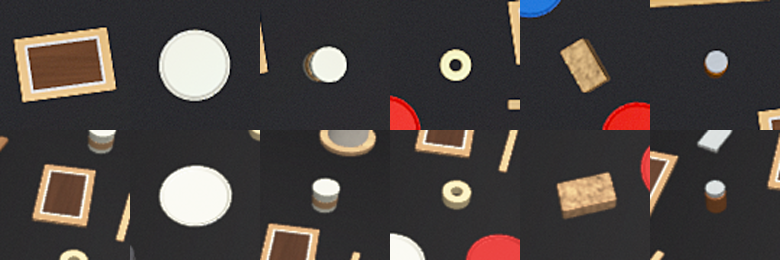

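Crops confirm the identities: tan-bordered small panel, white plate with rim, white tub with tan band, small cream ring, cork block and steel-lidded amber jar. Next I'll refine the round objects and compute the first move.

```bash
cat >> h.py <<'E'
from scipy.spatial.transform import Rotation as Ro
def ell(r,seed,z,f,rad=40):
    img=r['color'].astype(int);g=f(img);n,l=cv2.connectedComponents(g.astype(np.uint8))
    s=l[int(seed[1]),int(seed[0])]
    if s==0:
        ys,xs=np.nonzero(l);i=np.argmin((xs-seed[0])**2+(ys-seed[1])**2);s=l[ys[i],xs[i]]
    P=contour_world(r,l==s,z);c,ss,_=cv2.fitEllipse((P*1000).astype(np.float32));return np.round(c,1),np.round(ss,1)
def go(x,y,z,jaw=None):
    "tool-axes shift and spin to reach; jaw = world yaw of jaw (tool y) line"
    s=robot.read_state();R=Ro.from_rotvec(s['orientation']).as_matrix()
    d=R.T@(np.array([x,y,z])-s['tool_pos']);cur=np.arctan2(R[1,1],R[0,1])
    sp=None
    if jaw is not None:
        # tool z down: spin + turns world yaw negative
        sp=-((jaw-cur+np.pi/2)%np.pi-np.pi/2)
    print('t',round(s['t'],2),'pos',s['tool_pos'].round(4),'op',round(s['opening'],4),'F',s['force'].round(1),'q6',round(s['q'][5],2),'jawyaw',round(cur,3),'zax',R[:,2].round(3),'-> d(mm)',(d*1000).round(1),'spin',None if sp is None else (round(sp,3), 'alt',round(sp-np.sign(sp)*np.pi,3)))
E
python3 - <<'E'
from h import *
w=lambda i:i.min(2)>150
cr=lambda i:(i.max(2)>140)
for c,Q in (('top',((423,206),(275,213),(283,142))),('side',((301,97),(275,190),(217,160)))):
    r=robot.read_camera(c)
    print(c,'tub',ell(r,Q[0],.055,w),'tape',ell(r,Q[1],.024,cr),'jar',ell(r,Q[2],.058,lambda i:i[:,:,0]>110))
go(.4935,-.392,.13)
E
```

```text
top tub (array([ 495.4, -392. ]), array([62.5, 63.2])) tape (array([458.1,   3.8]), array([55.9, 57.7])) jar (array([667.4, -16.2]), array([39.6, 40.2]))
side tub (array([ 496.1, -392.1]), array([60.6, 63. ])) tape (array([457.8,   9. ]), array([55.2, 71. ])) jar (array([668.1, -14. ]), array([38.7, 46.6]))
t 3.35 pos [ 0.27   -0.5358  0.2186] op 0.0929 F [ 0.8  0.5 -0.5] q6 -0.09 jawyaw -1.104 zax [ 0.  0. -1.] -> d(mm) [264.3 -27.8  88.6] spin None
```

```bash
python3 -m pendant '[{"delta_pos":[50,-5,15],"spin":0}]' 2>&1 | head -3; python3 -m pendant '[{"delta_pos":[0.05,-0.005,0.015],"spin":0},{"delta_pos":[0.1,-0.01,0.03],"spin":0},{"delta_pos":[0.145,-0.015,0.045],"spin":0},{"delta_pos":[0.19,-0.02,0.06],"spin":0},{"delta_pos":[0.235,-0.024,0.075],"spin":0},{"delta_pos":[0.266,-0.027,0.09],"spin":0},{"delta_pos":[0.266,-0.027,0.09],"spin":0}]' -1 20
python3 -c "
from h import *
go(.4955,-.392,.03)"
```

```text
t: 3.45
tool_pos: [0.3078, -0.5138, 0.2065]
orientation: [3.054, 0.717, -0.002]
t: 4.15
tool_pos: [0.5358, -0.3676, 0.1127]
orientation: [3.056, 0.724, -0.004]
force: [-0.6, -0.7, -0.7]
opening: 0.0929
t 4.15 pos [ 0.5358 -0.3676  0.1127] op 0.0929 F [-0.6 -0.7 -0.7] q6 0.43 jawyaw -1.105 zax [-0.002 -0.002 -1.   ] -> d(mm) [-46.8   3.7  82.9] spin None
```

My first call had a units slip (50 was read as metres). It was clipped to one 5 cm step in free space and did no harm, so I'll correct for it.

```bash
python3 -m pendant '[{"delta_pos":[-0.030,0.003,0],"spin":0},{"delta_pos":[-0.047,0.004,0.0],"spin":0},{"delta_pos":[-0.047,0.004,0.01],"spin":0},{"delta_pos":[-0.047,0.004,0.035],"spin":0},{"delta_pos":[-0.047,0.004,0.06],"spin":0},{"delta_pos":[-0.047,0.004,0.078],"spin":0},{"delta_pos":[-0.047,0.004,0.083],"spin":0},{"delta_pos":[-0.047,0.004,0.083],"spin":0}]'
python3 - <<'E'
from h import *
go(.4955,-.392,.03)
r=robot.read_camera('wrist');cv2.imwrite('pics/w1.png',r['color'])
E
```

```text
t: 4.95
tool_pos: [0.4947, -0.3922, 0.029]
orientation: [-3.057, -0.723, 0.005]
force: [-0.2, -0.1, 0.5]
opening: 0.0935
t 4.95 pos [ 0.4947 -0.3922  0.029 ] op 0.0935 F [-0.2 -0.1  0.5] q6 0.36 jawyaw -1.106 zax [-0.003 -0.    -1.   ] -> d(mm) [ 0.8  0.2 -1. ] spin None
```

View pics/w1.png

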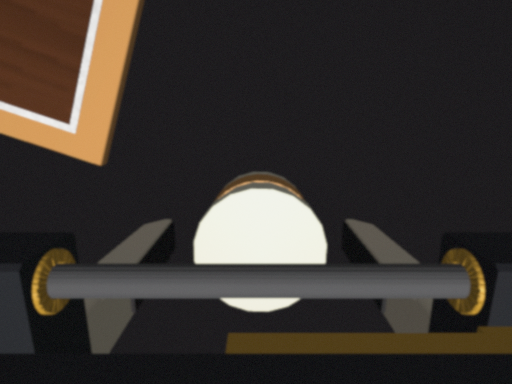

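Wrist view: the lid is centred at (260,249) between the fingers (which show at about x=145 and x=375). Now grip and lift.

```bash
python3 -m pendant '[{"delta_pos":[0,0,0],"spin":0},{"delta_pos":[0,0,0],"spin":0},{"delta_pos":[0,0,0],"spin":0},{"delta_pos":[0,0,0],"spin":0},{"delta_pos":[0,0,0],"spin":0}]' 1 20
python3 -m pendant '[{"delta_pos":[0,0,-0.005],"spin":0},{"delta_pos":[0,0,-0.02],"spin":0},{"delta_pos":[0,0,-0.045],"spin":0},{"delta_pos":[0,0,-0.075],"spin":0},{"delta_pos":[0,0,-0.085],"spin":0},{"delta_pos":[0,0,-0.085],"spin":0}]'
python3 - <<'E'
from h import *
go(.537,.2015,.115)
r=robot.read_camera('top');print(ell(r,pix(r,[.495,-.392,.14]),.14,lambda i:i.min(2)>150));cv2.imwrite('pics/t1.png',r['color'])
E
```

```text
t: 5.5
tool_pos: [0.4957, -0.3929, 0.0308]
orientation: [3.055, 0.723, -0.003]
force: [-0.4, 0.2, 2.3]
opening: 0.0639
t: 6.1
tool_pos: [0.4972, -0.394, 0.1188]
orientation: [3.051, 0.722, 0.001]
force: [0.7, -0.2, -1.2]
opening: 0.0634
t 6.1 pos [ 0.4972 -0.394   0.1188] op 0.0634 F [ 0.7 -0.2 -1.2] q6 0.36 jawyaw -1.106 zax [ 0.002 -0.006 -1.   ] -> d(mm) [ 302.5 -514.5    0.6] spin None
(array([ 506.4, -400.8]), array([ 2.5, 11.2]))
```

```bash
python3 -m pendant '[{"delta_pos":[0.015,-0.026,0],"spin":0},{"delta_pos":[0.04,-0.068,0],"spin":0},{"delta_pos":[0.065,-0.11,0],"spin":0},{"delta_pos":[0.09,-0.153,0],"spin":0},{"delta_pos":[0.115,-0.195,0],"spin":0},{"delta_pos":[0.14,-0.238,0],"spin":0},{"delta_pos":[0.165,-0.28,0],"spin":0},{"delta_pos":[0.19,-0.323,0],"spin":0},{"delta_pos":[0.215,-0.365,0],"spin":0},{"delta_pos":[0.235,-0.4,0],"spin":0}]'
python3 -c "
from h import *
go(.537,.2015,.115)"
```

```text
t: 7.15
tool_pos: [0.5255, 0.0723, 0.113]
orientation: [3.054, 0.724, -0.006]
force: [-0.4, 0.1, -1.9]
opening: 0.0635
t 7.15 pos [0.5255 0.0723 0.113 ] op 0.0635 F [-0.4  0.1 -1.9] q6 1.15 jawyaw -1.105 zax [-0.003 -0.003 -1.   ] -> d(mm) [  68.3 -110.3   -2.5] spin None
```

```bash
python3 -m pendant '[{"delta_pos":[0.022,-0.036,0],"spin":0},{"delta_pos":[0.044,-0.072,-0.002],"spin":0},{"delta_pos":[0.06,-0.098,-0.002],"spin":0},{"delta_pos":[0.068,-0.110,-0.002],"spin":0},{"delta_pos":[0.068,-0.110,-0.002],"spin":0},{"delta_pos":[0.068,-0.110,-0.002],"spin":0}]'
python3 - <<'E'
from h import *
go(.537,.2015,.115)
for c in('top','side'):
    r=robot.read_camera(c);cv2.imwrite(f'pics/{c}2.png',r['color'])
    u=pix(r,[.537,.2015,.12]).astype(int);print(u)
    cv2.imwrite(f'pics/{c}2c.png',cv2.resize(r['color'][u[1]-50:u[1]+70,u[0]-65:u[0]+65],None,fx=4,fy=4,interpolation=cv2.INTER_CUBIC))
    for m in robot.mark_of(c,'tub'): print(c,m['score'],world(r,m['location']))
E
```

```text
t: 7.75
tool_pos: [0.5361, 0.2001, 0.1132]
orientation: [3.054, 0.724, -0.009]
force: [-0.0, -0.5, -2.4]
opening: 0.0632
t 7.75 pos [0.5361 0.2001 0.1132] op 0.0632 F [-0.  -0.5 -2.4] q6 1.38 jawyaw -1.105 zax [-0.005 -0.004 -1.   ] -> d(mm) [ 1.4 -0.8 -1.8] spin None
[197 187]
[234 214]
side 0.68 [0.53436134 0.19949573 0.08407929]
```

View pics/side2c.png

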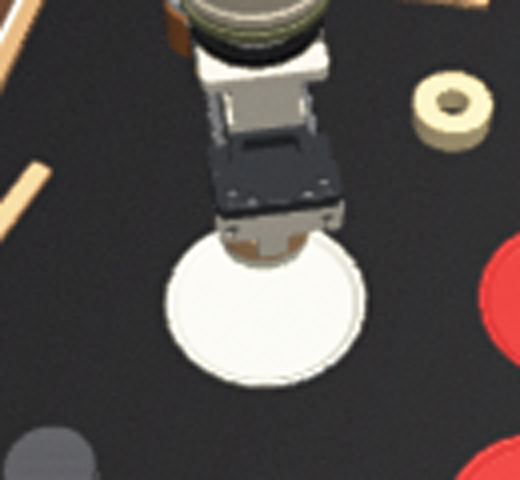

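```bash
python3 -m pendant '[{"delta_pos":[0.001,-0.001,0.02],"spin":0},{"delta_pos":[0.001,-0.001,0.045],"spin":0},{"delta_pos":[0.001,-0.001,0.062],"spin":0},{"delta_pos":[0.001,-0.001,0.070],"spin":0},{"delta_pos":[0.001,-0.001,0.073],"spin":0},{"delta_pos":[0.001,-0.001,0.073],"spin":0}]'
python3 -c "
from h import *
go(.537,.2015,.036)"
```

```text
t: 8.55
tool_pos: [0.5374, 0.2005, 0.0416]
orientation: [3.055, 0.721, -0.006]
force: [0.1, -0.6, -1.7]
opening: 0.0636
t 8.55 pos [0.5374 0.2005 0.0416] op 0.0636 F [ 0.1 -0.6 -1.7] q6 1.38 jawyaw -1.107 zax [-0.003 -0.004 -1.   ] -> d(mm) [ 0.2 -1.1  5.6] spin None
```

```bash
python3 -m pendant '[{"delta_pos":[0,-0.001,0.002],"spin":0},{"delta_pos":[0,-0.001,0.004],"spin":0},{"delta_pos":[0,-0.001,0.0055],"spin":0},{"delta_pos":[0,-0.001,0.006],"spin":0},{"delta_pos":[0,-0.001,0.006],"spin":0}]'
python3 -c "
from h import *
go(.537,.2015,.036)"
```

```text
t: 9.05
tool_pos: [0.537, 0.2014, 0.0358]
orientation: [3.055, 0.721, -0.006]
force: [-0.5, -0.2, -0.2]
opening: 0.0635
t 9.05 pos [0.537  0.2014 0.0358] op 0.0635 F [-0.5 -0.2 -0.2] q6 1.38 jawyaw -1.107 zax [-0.003 -0.004 -1.   ] -> d(mm) [ 0.1 -0.1 -0.2] spin None
```

Force dropped from -1.7 to -0.2, so the tub is resting on the plate. Release and rise.

```bash
python3 -m pendant '[{"delta_pos":[0,0,0],"spin":0},{"delta_pos":[0,0,0],"spin":0},{"delta_pos":[0,0,0],"spin":0},{"delta_pos":[0,0,0],"spin":0},{"delta_pos":[0,0,-0.02],"spin":0},{"delta_pos":[0,0,-0.05],"spin":0},{"delta_pos":[0,0,-0.085],"spin":0},{"delta_pos":[0,0,-0.085],"spin":0}]' -1
python3 -c "
from h import *
go(.458,.004,.1)"
```

```text
t: 9.85
tool_pos: [0.5408, 0.2028, 0.1269]
orientation: [3.055, 0.721, 0.009]
force: [0.7, -0.2, 0.0]
opening: 0.0931
t 9.85 pos [0.5408 0.2028 0.1269] op 0.0931 F [ 0.7 -0.2  0. ] q6 1.38 jawyaw -1.107 zax [ 0.006 -0.001 -1.   ] -> d(mm) [-163.1  140.7   26.6] spin None
```

```bash
python3 -m pendant '[{"delta_pos":[-0.03,0.026,0],"spin":0},{"delta_pos":[-0.065,0.056,0],"spin":0},{"delta_pos":[-0.10,0.086,0.01],"spin":0},{"delta_pos":[-0.135,0.116,0.02],"spin":0},{"delta_pos":[-0.163,0.141,0.027],"spin":0},{"delta_pos":[-0.163,0.141,0.027],"spin":0},{"delta_pos":[-0.163,0.141,0.027],"spin":0}]' -1
python3 - <<'E'
from h import *
go(.458,.004,.005)
for c,z in(('top',.06),('side',.06)):
    r=robot.read_camera(c);u=pix(r,[.537,.2015,z])
    print(c,ell(r,u,z,lambda i:i.min(2)>150))
    cv2.imwrite(f'pics/{c}3.png',r['color'])
    u=u.astype(int);cv2.imwrite(f'pics/{c}3c.png',cv2.resize(r['color'][u[1]-50:u[1]+50,u[0]-50:u[0]+50],None,fx=4,fy=4,interpolation=cv2.INTER_CUBIC))
    for m in robot.mark_of(c,'tub'): print(c,m['score'],world(r,m['location']).round(4))
E
python3 -c "
import cv2,numpy as np
cv2.imwrite('pics/c3.png',np.hstack([cv2.imread('pics/top3c.png'),cv2.imread('pics/side3c.png')]))"
```

```text
t: 10.55
tool_pos: [0.4579, 0.0032, 0.0992]
orientation: [3.057, 0.717, 0.009]
force: [0.5, 0.9, 0.3]
opening: 0.093
t 10.55 pos [0.4579 0.0032 0.0992] op 0.093 F [0.5 0.9 0.3] q6 1.0 jawyaw -1.11 zax [ 0.006 -0.001 -1.   ] -> d(mm) [ 0.  -1.  94.2] spin None
top (array([531.8, 195.4]), array([128.4, 128.6]))
side (array([526.1, 232.3]), array([126.1, 126.9]))
side 0.8 [0.5405 0.2011 0.0083]
side 0.49 [0.6251 0.3752 0.0029]
```

View pics/c3.png

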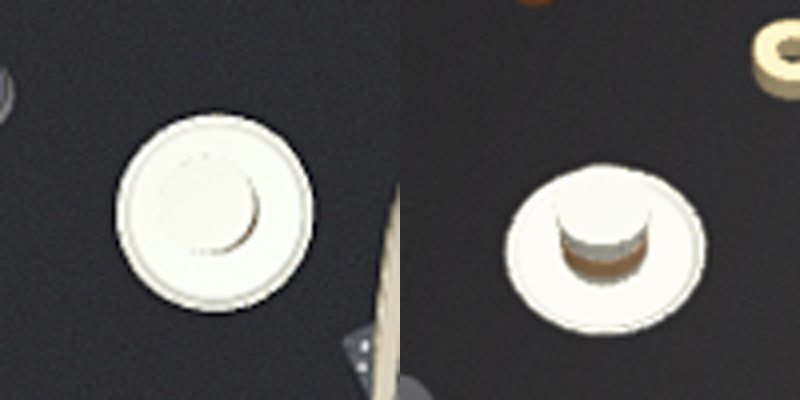

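The tub stands upright near the plate's centre; lid right edge is at (258,208) in the left crop. I'll overlay the predicted circles on it while picking up the tape.

```bash
python3 -m pendant '[{"delta_pos":[0,-0.001,0.025],"spin":0},{"delta_pos":[0,-0.001,0.055],"spin":0},{"delta_pos":[0,-0.001,0.078],"spin":0},{"delta_pos":[0,-0.001,0.090],"spin":0},{"delta_pos":[0,-0.001,0.094],"spin":0},{"delta_pos":[0,-0.001,0.094],"spin":0}]'
python3 - <<'E'
from h import *
go(.458,.004,.004)
import pickle
cal={}
out=[]
for c in('top','side','wrist'):
    r=robot.read_camera(c);cal[c]={k:r[k] for k in('camera_matrix','R','t')}
    if c=='wrist': cv2.imwrite('pics/w3.png',r['color']);continue
    img=cv2.imread(f'pics/{c}3.png');u=pix(r,[.537,.2015,.03]).astype(int);o=u-40
    im=cv2.resize(img[o[1]:o[1]+80,o[0]:o[0]+80],None,fx=5,fy=5,interpolation=cv2.INTER_CUBIC)
    a=np.linspace(0,2*np.pi,120)
    for rad,z,col in((.032,.06,(0,0,255)),(.068,.01,(255,0,0)),(.030,.005,(0,180,0))):
        pts=np.array([(pix(r,[.537+rad*np.cos(t),.2015+rad*np.sin(t),z])-o+.5)*5 for t in a]).astype(np.int32);cv2.polylines(im,[pts],True,col,1)
    out.append(im)
cv2.imwrite('pics/ov3.png',np.hstack(out))
E
```

```text
t: 11.35
tool_pos: [0.4592, 0.0059, 0.006]
orientation: [3.055, 0.724, 0.01]
force: [0.6, -0.1, -0.3]
opening: 0.0931
t 11.35 pos [0.4592 0.0059 0.006 ] op 0.0931 F [ 0.6 -0.1 -0.3] q6 1.01 jawyaw -1.105 zax [ 0.007 -0.001 -1.   ] -> d(mm) [-2.   1.1  2. ] spin None
```

View pics/ov3.png

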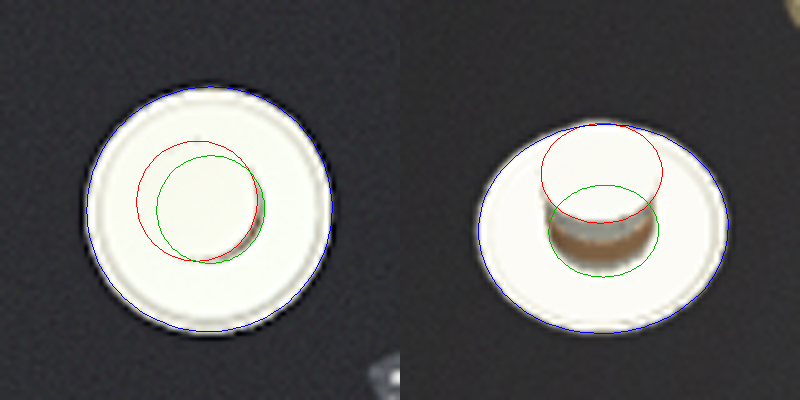

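View pics/w3.png

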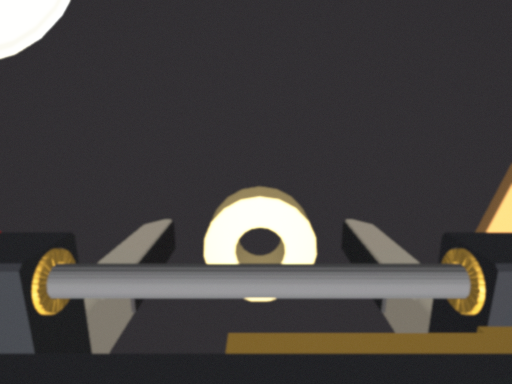

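Overlay: the tub fits the predicted circles at (0.537, 0.2015) within about 1 mm. The tape is centred between the fingers at (260,248). I'll check its offset along the tool's x axis with the wrist camera.

Run:
```python
from h import *
r=robot.read_camera('wrist')
g=(r['color'].min(2)>90)
P=[];
# upper outer edge of top ring: scan columns for circle fit (left/right/lower edge)
im=r['color'];top=(im[:,:,2]>235)&(im[:,:,0]<225)
ys,xs=np.nonzero(top);k=(xs>195)&(xs<325)&(ys>180)&(ys<310);m=np.zeros(top.shape,np.uint8);m[ys[k],xs[k]]=1
cs,_=cv2.findContours(m,cv2.RETR_EXTERNAL,cv2.CHAIN_APPROX_NONE)
p=np.vstack([c[:,0] for c in cs]);h=cv2.convexHull(p)[:,0].astype(float)
W=np.array([ray(r,q,.024)[:2] for q in h])*1000;print(cv2.minEnclosingCircle(W.astype(np.float32)),cv2.fitEllipse(W.astype(np.float32)))
go(.458,.004,.004)
```

```text
((457.83148193359375, 4.640169620513916), 28.443479537963867) ((457.9128723144531, 4.66923189163208), (56.43999481201172, 56.51350784301758), 111.32150268554688)
t 11.55 pos [0.4602 0.0054 0.0072] op 0.0928 F [0.5 0.4 0. ] q6 1.01 jawyaw -1.106 zax [ 0.009 -0.001 -1.   ] -> d(mm) [-2.7  0.3  3.2] spin None
```

```bash
python3 -m pendant '[{"delta_pos":[-0.0025,0.0005,0.003],"spin":0},{"delta_pos":[-0.0025,0.0005,0.003],"spin":0},{"delta_pos":[-0.0025,0.0005,0.003],"spin":0}]'
python3 -m pendant '[{"delta_pos":[0,0,0],"spin":0},{"delta_pos":[0,0,0],"spin":0},{"delta_pos":[0,0,0],"spin":0},{"delta_pos":[0,0,0],"spin":0},{"delta_pos":[0,0,0],"spin":0}]' 1 15
python3 -c "
from h import *
go(.537,.2015,.13)"
```

```text
t: 11.85
tool_pos: [0.4583, 0.0037, 0.0044]
orientation: [3.054, 0.723, 0.014]
force: [0.0, -0.8, -0.6]
opening: 0.0933
t: 12.35
tool_pos: [0.4583, 0.0037, 0.0043]
orientation: [3.054, 0.723, 0.014]
force: [0.7, -0.3, 0.2]
opening: 0.0585
t 12.35 pos [0.4583 0.0037 0.0043] op 0.0585 F [ 0.7 -0.3  0.2] q6 1.0 jawyaw -1.106 zax [ 0.009 -0.001 -1.   ] -> d(mm) [ 160.  -140.9 -125.1] spin None
```

```bash
python3 -m pendant '[{"delta_pos":[0,0,-0.025],"spin":0},{"delta_pos":[0,0,-0.065],"spin":0},{"delta_pos":[0.015,-0.013,-0.1],"spin":0},{"delta_pos":[0.045,-0.04,-0.12],"spin":0},{"delta_pos":[0.08,-0.07,-0.125],"spin":0},{"delta_pos":[0.11,-0.097,-0.125],"spin":0},{"delta_pos":[0.14,-0.123,-0.125],"spin":0},{"delta_pos":[0.16,-0.141,-0.125],"spin":0},{"delta_pos":[0.16,-0.141,-0.125],"spin":0},{"delta_pos":[0.16,-0.141,-0.125],"spin":0}]'
python3 -c "
from h import *
go(.537,.2015,.066)"
```

```text
t: 13.35
tool_pos: [0.5365, 0.2017, 0.1294]
orientation: [3.053, 0.725, 0.012]
force: [0.2, -0.3, -0.4]
opening: 0.0584
t 13.35 pos [0.5365 0.2017 0.1294] op 0.0584 F [ 0.2 -0.3 -0.4] q6 1.38 jawyaw -1.105 zax [ 0.008 -0.002 -1.   ] -> d(mm) [-0.1  0.  63.4] spin None
```

```bash
python3 -m pendant '[{"delta_pos":[0,0,0.02],"spin":0},{"delta_pos":[0,0,0.04],"spin":0},{"delta_pos":[0,0,0.055],"spin":0},{"delta_pos":[0,0,0.06],"spin":0},{"delta_pos":[0,0,0.06],"spin":0}]'
python3 - <<'E'
from h import *
go(.537,.2015,.064)
r=robot.read_camera('side');u=pix(r,[.537,.2015,.06]).astype(int)
cv2.imwrite('pics/s4.png',cv2.resize(r['color'][u[1]-50:u[1]+50,u[0]-60:u[0]+60],None,fx=5,fy=5,interpolation=cv2.INTER_CUBIC))
E
```

```text
t: 13.85
tool_pos: [0.5363, 0.2008, 0.0685]
orientation: [3.053, 0.723, 0.009]
force: [0.2, 0.2, 0.3]
opening: 0.0583
t 13.85 pos [0.5363 0.2008 0.0685] op 0.0583 F [0.2 0.2 0.3] q6 1.38 jawyaw -1.106 zax [ 0.007 -0.002 -1.   ] -> d(mm) [ 0.9 -0.4  4.5] spin None
```

View pics/s4.png

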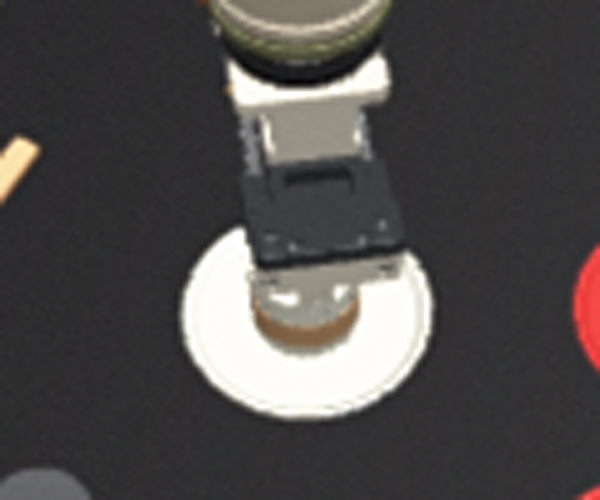

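The side view shows the tub at crop (305,325) with the gripper above it. Lower the last few mm.

```bash
python3 -m pendant '[{"delta_pos":[0.001,0,0.002],"spin":0},{"delta_pos":[0.001,0,0.004],"spin":0},{"delta_pos":[0.001,0,0.0045],"spin":0},{"delta_pos":[0.001,0,0.0045],"spin":0}]'
python3 -c "
from h import *
go(.537,.2015,.064)"
```

```text
t: 14.3
tool_pos: [0.5381, 0.2016, 0.0652]
orientation: [3.053, 0.724, 0.012]
force: [-0.2, 0.3, -0.7]
opening: 0.0582
t 14.3 pos [0.5381 0.2016 0.0652] op 0.0582 F [-0.2  0.3 -0.7] q6 1.38 jawyaw -1.105 zax [ 0.008 -0.002 -1.   ] -> d(mm) [-1.  -0.4  1.2] spin None
```

```bash
python3 -m pendant '[{"delta_pos":[-0.0005,0,0.001],"spin":0},{"delta_pos":[-0.0005,0,0.0015],"spin":0},{"delta_pos":[-0.0005,0,0.0015],"spin":0}]'
python3 -c "
from h import *
go(.537,.2015,.064)"
```

```text
t: 14.6
tool_pos: [0.5378, 0.2015, 0.0643]
orientation: [3.053, 0.724, 0.013]
force: [-2.6, 0.1, 4.9]
opening: 0.0585
t 14.6 pos [0.5378 0.2015 0.0643] op 0.0585 F [-2.6  0.1  4.9] q6 1.38 jawyaw -1.105 zax [ 0.009 -0.002 -1.   ] -> d(mm) [-0.7 -0.4  0.3] spin None
```

Contact at 4.9 N. Release and rise.

```bash
python3 -m pendant '[{"delta_pos":[0,0,0],"spin":0},{"delta_pos":[0,0,0],"spin":0},{"delta_pos":[0,0,0],"spin":0},{"delta_pos":[0,0,0],"spin":0},{"delta_pos":[0,0,-0.01],"spin":0},{"delta_pos":[0,0,-0.035],"spin":0},{"delta_pos":[0,0,-0.07],"spin":0},{"delta_pos":[0,0,-0.07],"spin":0}]' -1
python3 - <<'E'
from h import *
# block: short side direction yaw = block yaw (x axis) ; yaw -1.03
go(.448,.405,.12,-1.03)
r=robot.read_camera('wrist');cv2.imwrite('pics/w5.png',r['color'])
for c in('top','side'):
  r=robot.read_camera(c);
  for o in robot.mark_of(c,'block'):print(c,o['score'],world(r,o['location']).round(4))
E
```

```text
t: 15.4
tool_pos: [0.5407, 0.2027, 0.141]
orientation: [3.054, 0.724, 0.028]
force: [1.0, 0.6, 1.2]
opening: 0.093
t 15.4 pos [0.5407 0.2027 0.141 ] op 0.093 F [1.  0.6 1.2] q6 1.38 jawyaw -1.105 zax [ 0.018  0.001 -1.   ] -> d(mm) [   7.7 -222.6   19.5] spin (np.float64(-0.075), 'alt', np.float64(3.066))
top 0.64 [4.471e-01 4.048e-01 2.000e-04]
side 0.64 [0.4486 0.4082 0.0022]
side 0.49 [ 0.5327 -0.1955 -0.0016]
```

View pics/w5.png

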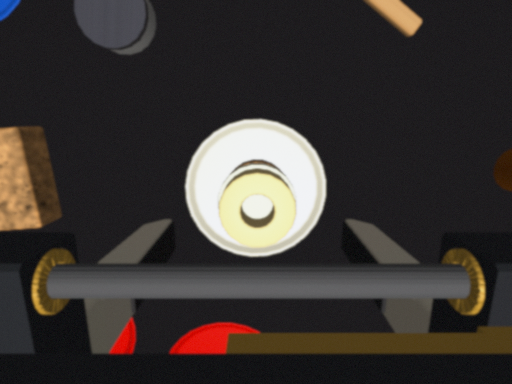

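The tape sits centred on the lid at (258,208), with the plate ring around it. Next is the block.

```bash
python3 -m pendant '[{"delta_pos":[0.001,-0.03,0],"spin":0},{"delta_pos":[0.002,-0.07,0],"spin":-0.02},{"delta_pos":[0.003,-0.11,0],"spin":-0.04},{"delta_pos":[0.005,-0.155,0.01],"spin":-0.06},{"delta_pos":[0.007,-0.195,0.015],"spin":-0.075},{"delta_pos":[0.008,-0.222,0.02],"spin":-0.075},{"delta_pos":[0.008,-0.222,0.02],"spin":-0.075},{"delta_pos":[0.008,-0.222,0.02],"spin":-0.075}]'
python3 - <<'E'
from h import *
go(.448,.405,.007,-1.03)
r=robot.read_camera('wrist');cv2.imwrite('pics/w6.png',r['color'])
for m in robot.mark_of('wrist','block'):print(world(r,m['location']).round(4),m['score'])
for o in robot.outline_of('wrist','block')[:1]:print(rect(contour_world(r,o['mask'],.035)))
E
```

```text
t: 16.45
tool_pos: [0.443, 0.403, 0.1107]
orientation: [3.022, 0.84, 0.006]
force: [0.7, -0.2, -0.1]
opening: 0.0932
t 16.45 pos [0.443  0.403  0.1107] op 0.0932 F [ 0.7 -0.2 -0.1] q6 1.69 jawyaw -1.029 zax [ 0.005 -0.004 -1.   ] -> d(mm) [  5.1   0.2 103.7] spin (np.float64(0.001), 'alt', np.float64(-3.14))
[ 4.440e-01  4.071e-01 -3.000e-04] 0.96
(array([0.53004303, 0.23886319]), [31.785465240478516, 40.58098220825195], np.float32(-0.844131))
```

View pics/w6.png

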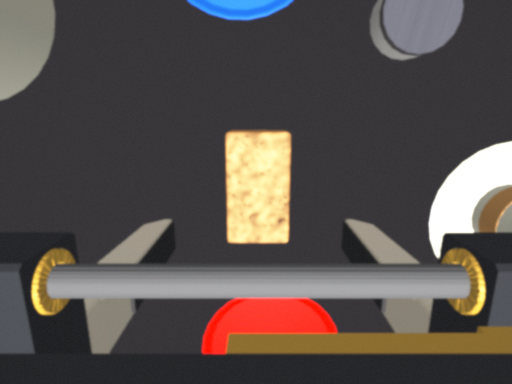

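Block top corners: (226,131), (291,131), (289,242), (225,242). It is aligned with the jaws; I'll convert the corners to positions.

Run:
```python
from h import *
r=robot.read_camera('wrist')
C=np.array([ray(r,p,.035)[:2] for p in((226,131),(291,131),(289,242),(225,242))]);print(C.round(4).tolist(),C.mean(0),np.linalg.norm(C[0]-C[1]),np.linalg.norm(C[1]-C[2]));
d=C[0]-C[3]+C[1]-C[2];print('yaw',np.arctan2(-d[0],d[1]))
go(*C.mean(0),.007,-1.03)
```

```text
[[0.4772, 0.4505], [0.5023, 0.4085], [0.4259, 0.3622], [0.3992, 0.4072]] [0.45116218 0.40711995] 0.0489560087813933 0.08936486734238461
yaw -1.0450194604888525
t 16.65 pos [0.4447 0.4023 0.1121] op 0.0932 F [0.1 0.2 0.4] q6 1.69 jawyaw -1.032 zax [ 0.007 -0.002 -1.   ] -> d(mm) [  7.6  -1.4 105.2] spin (np.float64(-0.002), 'alt', np.float64(3.14))
```

```bash
python3 -m pendant '[{"delta_pos":[0.004,-0.001,0.02],"spin":0},{"delta_pos":[0.006,-0.001,0.05],"spin":0},{"delta_pos":[0.006,-0.001,0.08],"spin":0},{"delta_pos":[0.006,-0.001,0.098],"spin":0},{"delta_pos":[0.006,-0.001,0.104],"spin":0},{"delta_pos":[0.006,-0.001,0.104],"spin":0},{"delta_pos":[0.006,-0.001,0.104],"spin":0}]'
python3 -c "
from h import *
go(.4498,.4064,.007,-1.03)"
```

```text
t: 17.35
tool_pos: [0.4511, 0.4062, 0.0096]
orientation: [3.025, 0.835, 0.012]
force: [-0.5, -0.0, 0.2]
opening: 0.0931
t 17.35 pos [0.4511 0.4062 0.0096] op 0.0931 F [-0.5 -0.   0.2] q6 1.69 jawyaw -1.032 zax [ 0.009 -0.001 -1.   ] -> d(mm) [-1.1 -0.8  2.6] spin (np.float64(-0.002), 'alt', np.float64(3.139))
```

```bash
python3 -m pendant '[{"delta_pos":[-0.001,-0.001,0.003],"spin":0},{"delta_pos":[-0.001,-0.001,0.003],"spin":0},{"delta_pos":[-0.001,-0.001,0.003],"spin":0},{"delta_pos":[-0.001,-0.001,0.003],"spin":0},{"delta_pos":[-0.001,-0.001,0.003],"spin":0},{"delta_pos":[-0.001,-0.001,0.003],"spin":0}]' 1 20
python3 -c "
from h import *
go(.4498,.4064,.007,-1.03)"
```

```text
t: 17.95
tool_pos: [0.4498, 0.4066, 0.0066]
orientation: [3.025, 0.835, 0.012]
force: [-0.6, -1.4, 4.6]
opening: 0.0498
t 17.95 pos [0.4498 0.4066 0.0066] op 0.0498 F [-0.6 -1.4  4.6] q6 1.69 jawyaw -1.032 zax [ 0.009 -0.001 -1.   ] -> d(mm) [-0.1  0.2 -0.4] spin (np.float64(-0.002), 'alt', np.float64(3.139))
```

```bash
python3 -m pendant '[{"delta_pos":[0,0,-0.01],"spin":0},{"delta_pos":[0,0,-0.045],"spin":0},{"delta_pos":[0,0,-0.09],"spin":0},{"delta_pos":[0,0,-0.13],"spin":0},{"delta_pos":[0,0,-0.145],"spin":0},{"delta_pos":[0,0,-0.145],"spin":0},{"delta_pos":[0,0,-0.145],"spin":0}]'
python3 -c "
from h import *
go(.531,-.1945,.15,.13)"
```

```text
t: 18.65
tool_pos: [0.448, 0.4063, 0.1502]
orientation: [3.024, 0.835, 0.01]
force: [-0.1, -0.6, -0.6]
opening: 0.0503
t 18.65 pos [0.448  0.4063 0.1502] op 0.0503 F [-0.1 -0.6 -0.6] q6 1.69 jawyaw -1.032 zax [ 0.007 -0.002 -1.   ] -> d(mm) [-236.9  558.4    2.2] spin (np.float64(-1.162), 'alt', np.float64(1.979))
```

```bash
python3 -m pendant '[{"delta_pos":[-0.010,0.024,0],"spin":-0.05},{"delta_pos":[-0.028,0.066,0],"spin":-0.14},{"delta_pos":[-0.046,0.109,0],"spin":-0.23},{"delta_pos":[-0.064,0.151,0],"spin":-0.32},{"delta_pos":[-0.082,0.194,0],"spin":-0.41},{"delta_pos":[-0.1,0.236,0],"spin":-0.5},{"delta_pos":[-0.118,0.278,0],"spin":-0.59},{"delta_pos":[-0.136,0.321,0],"spin":-0.68},{"delta_pos":[-0.15,0.354,0],"spin":-0.75},{"delta_pos":[-0.15,0.354,0],"spin":-0.75}]'
python3 -c "
from h import *
go(.531,-.1945,.13,.13)"
```

```text
t: 19.65
tool_pos: [0.4993, 0.0215, 0.1484]
orientation: [2.511, 1.882, -0.0]
force: [-0.4, 0.9, -1.0]
opening: 0.0502
t 19.65 pos [0.4993 0.0215 0.1484] op 0.0502 F [-0.4  0.9 -1. ] q6 0.23 jawyaw -0.284 zax [ 0.003 -0.003 -1.   ] -> d(mm) [-198.4   91.    19.2] spin (np.float64(-0.414), 'alt', np.float64(2.727))
```

```bash
python3 -m pendant '[{"delta_pos":[-0.03,0.014,0],"spin":-0.06},{"delta_pos":[-0.07,0.032,0],"spin":-0.14},{"delta_pos":[-0.11,0.05,0.01],"spin":-0.22},{"delta_pos":[-0.15,0.069,0.02],"spin":-0.3},{"delta_pos":[-0.18,0.083,0.03],"spin":-0.37},{"delta_pos":[-0.198,0.091,0.05],"spin":-0.414},{"delta_pos":[-0.198,0.091,0.06],"spin":-0.414},{"delta_pos":[-0.198,0.091,0.06],"spin":-0.414},{"delta_pos":[-0.198,0.091,0.06],"spin":-0.414}]'
python3 - <<'E'
from h import *
go(.531,-.1945,.0146,.13)
r=robot.read_camera('wrist');cv2.imwrite('pics/w7.png',r['color'])
E
```

```text
t: 20.55
tool_pos: [0.5305, -0.1925, 0.0881]
orientation: [2.072, 2.359, -0.002]
force: [0.4, -0.1, -0.8]
opening: 0.0497
t 20.55 pos [ 0.5305 -0.1925  0.0881] op 0.0497 F [ 0.4 -0.1 -0.8] q6 -0.57 jawyaw 0.129 zax [ 0.    -0.002 -1.   ] -> d(mm) [-2.   0.3 73.5] spin (np.float64(-0.001), 'alt', np.float64(3.141))
```

View pics/w7.png

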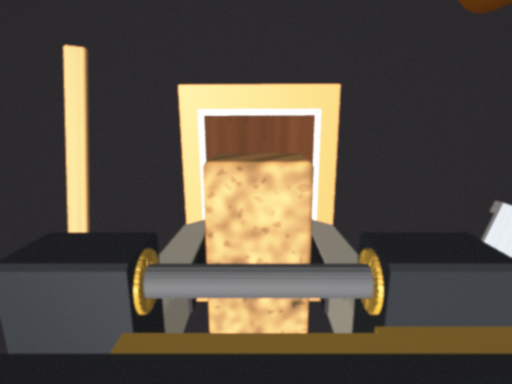

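The panel is aligned. I'll check numerically with the wrist camera: panel far-edge corners (179,85) and (340,85), block top far edge (205,163)–(312,163).

Run:
```python
from h import *
r=robot.read_camera('wrist')
s=robot.read_state();z=s['tool_pos'][2]
A=ray(r,(179,84.5),.008)[:2];B=ray(r,(340.5,84.5),.008)[:2];print(A,B,np.linalg.norm(A-B))
d=B-A;psi=np.arctan2(d[1],d[0]);y=np.array([-np.sin(psi),np.cos(psi)]);print('yaw',psi,'panel ctr',(A+B)/2-.09*y)
C=ray(r,(205,160),z-.0066+.035)[:2];D=ray(r,(312,160),z-.0066+.035)[:2];print(np.linalg.norm(C-D),'block ctr',(C+D)/2-.045*np.array([-np.sin(.13),np.cos(.13)]),'tcp',s['tool_pos'])
```

```text
[ 0.46145976 -0.11416531] [ 0.57985754 -0.09869159] 0.11940465156020325
yaw 0.12995602585782592 panel ctr [ 0.5323218  -0.19566953]
0.04635077613277217 block ctr [ 0.53032501 -0.1911564 ] tcp [ 0.53159184 -0.19305267  0.08972577]
```

```bash
python3 -m pendant '[{"delta_pos":[-0.003,0.0005,0.015],"spin":0},{"delta_pos":[-0.003,0.0005,0.04],"spin":0},{"delta_pos":[-0.003,0.0005,0.06],"spin":0},{"delta_pos":[-0.003,0.0005,0.068],"spin":0},{"delta_pos":[-0.003,0.0005,0.07],"spin":0},{"delta_pos":[-0.003,0.0005,0.07],"spin":0}]'
python3 -c "
from h import *
go(.5315,-.196,.0146,.13)"
```

```text
t: 21.25
tool_pos: [0.533, -0.1962, 0.0201]
orientation: [2.069, 2.358, -0.001]
force: [0.0, 0.0, -1.1]
opening: 0.05
t 21.25 pos [ 0.533  -0.1962  0.0201] op 0.05 F [ 0.   0.  -1.1] q6 -0.57 jawyaw 0.13 zax [ 0.003 -0.004 -1.   ] -> d(mm) [ 0.4 -1.5  5.5] spin (np.float64(0.0), 'alt', np.float64(-3.141))
```

```bash
python3 -m pendant '[{"delta_pos":[0,-0.001,0.002],"spin":0},{"delta_pos":[0,-0.001,0.004],"spin":0},{"delta_pos":[0,-0.001,0.0055],"spin":0},{"delta_pos":[0,-0.001,0.0055],"spin":0},{"delta_pos":[0,-0.001,0.0055],"spin":0}]'
python3 -c "
from h import *
go(.5315,-.196,.0146,.13)"
```

```text
t: 21.75
tool_pos: [0.5324, -0.1965, 0.015]
orientation: [2.068, 2.357, -0.0]
force: [-0.1, -0.2, 0.2]
opening: 0.05
t 21.75 pos [ 0.5324 -0.1965  0.015 ] op 0.05 F [-0.1 -0.2  0.2] q6 -0.57 jawyaw 0.13 zax [ 0.004 -0.004 -1.   ] -> d(mm) [ 0.6 -0.8  0.4] spin (np.float64(0.0), 'alt', np.float64(-3.141))
```

```bash
python3 -m pendant '[{"delta_pos":[0,0,0.0005],"spin":0},{"delta_pos":[0,0,0.0005],"spin":0}]' 
python3 -m pendant '[{"delta_pos":[0,0,0],"spin":0},{"delta_pos":[0,0,0],"spin":0},{"delta_pos":[0,0,0],"spin":0},{"delta_pos":[0,0,0],"spin":0},{"delta_pos":[0,0,-0.02],"spin":0},{"delta_pos":[0,0,-0.05],"spin":0},{"delta_pos":[0,0,-0.09],"spin":0},{"delta_pos":[0,0,-0.11],"spin":0},{"delta_pos":[0,0,-0.11],"spin":0},{"delta_pos":[0,0,-0.11],"spin":0}]' -1
python3 - <<'E'
from h import *
go(.6675,-.0155,.115,.13)
out=[]
for c in('wrist','side','top'):
    r=robot.read_camera(c);img=r['color'].copy()
    for (ctr,L,W,z,col) in(((.5315,-.195),.18,.12,.008,(255,0,0)),((.5315,-.195),.09,.05,.043,(0,0,255))):
        a=.13;X=np.array([np.cos(a),np.sin(a)]);Y=np.array([-np.sin(a),np.cos(a)])
        p=[np.array(ctr)+sx*W/2*X+sy*L/2*Y for sx,sy in((1,1),(1,-1),(-1,-1),(-1,1))]
        pts=np.array([pix(r,[*q,z])+.5 for q in p]);
        if c=='wrist': cv2.polylines(img,[pts.astype(int)],True,col,1)
    cv2.imwrite(f'pics/{c}8.png',img)
E
```

```text
t: 21.95
tool_pos: [0.5325, -0.1966, 0.0148]
orientation: [2.068, 2.357, -0.0]
force: [-1.2, 1.1, 2.5]
opening: 0.0498
t: 22.95
tool_pos: [0.5321, -0.1962, 0.1246]
orientation: [2.068, 2.357, -0.0]
force: [-0.5, 0.3, -0.3]
opening: 0.0932
t 22.95 pos [ 0.5321 -0.1962  0.1246] op 0.0932 F [-0.5  0.3 -0.3] q6 -0.57 jawyaw 0.13 zax [ 0.005 -0.004 -1.   ] -> d(mm) [161.6 157.7   9.5] spin (np.float64(0.0), 'alt', np.float64(-3.141))
```

View pics/wrist8.png

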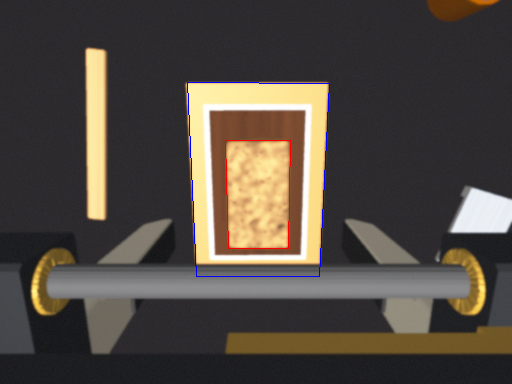

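Wrist overlay: the block's top matches the expected centred rectangle (red) and the panel matches the blue outline. Now the jar.

```bash
python3 -m pendant '[{"delta_pos":[0.02,0.02,0],"spin":0},{"delta_pos":[0.05,0.049,0],"spin":0},{"delta_pos":[0.08,0.078,0],"spin":0},{"delta_pos":[0.11,0.107,0],"spin":0},{"delta_pos":[0.14,0.137,0.005],"spin":0},{"delta_pos":[0.162,0.158,0.009],"spin":0},{"delta_pos":[0.162,0.158,0.009],"spin":0},{"delta_pos":[0.162,0.158,0.009],"spin":0}]'
python3 - <<'E'
from h import *
go(.6675,-.0155,.012,.13)
r=robot.read_camera('wrist');cv2.imwrite('pics/w9.png',r['color'])
for m in robot.mark_of('wrist','jar'):print(world(r,m['location']).round(4),m['score'])
E
```

```text
t: 23.9
tool_pos: [0.6653, -0.0139, 0.1112]
orientation: [2.07, 2.363, -0.005]
force: [0.2, -1.2, -0.5]
opening: 0.0931
t 23.9 pos [ 0.6653 -0.0139  0.1112] op 0.0931 F [ 0.2 -1.2 -0.5] q6 -0.23 jawyaw 0.132 zax [-0.002 -0.003 -1.   ] -> d(mm) [-1.6  2.2 99.2] spin (np.float64(0.002), 'alt', np.float64(-3.14))
[ 0.6672 -0.0163  0.0012] 0.89
```

View pics/w9.png

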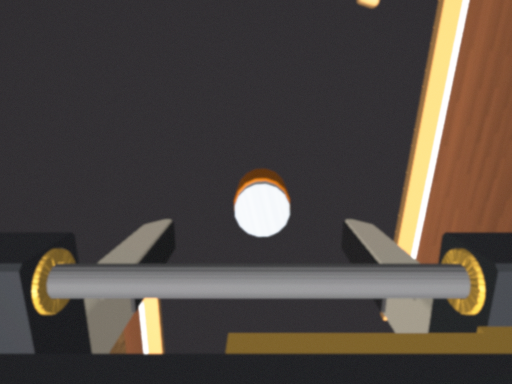

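The jar lid is at (262,209), centred between the fingers, and the large panel is clear of them. Descend.

```bash
python3 -m pendant '[{"delta_pos":[-0.001,0.002,0.005],"spin":0},{"delta_pos":[-0.002,0.002,0.03],"spin":0},{"delta_pos":[-0.002,0.002,0.06],"spin":0},{"delta_pos":[-0.002,0.002,0.085],"spin":0},{"delta_pos":[-0.002,0.002,0.097],"spin":0},{"delta_pos":[-0.002,0.002,0.098],"spin":0},{"delta_pos":[-0.002,0.002,0.098],"spin":0}]'
python3 -c "
from h import *
go(.6675,-.0158,.012,.13)"
```

```text
t: 24.7
tool_pos: [0.668, -0.0179, 0.0151]
orientation: [2.072, 2.359, -0.003]
force: [0.1, 0.1, 0.9]
opening: 0.0932
t 24.7 pos [ 0.668  -0.0179  0.0151] op 0.0932 F [0.1 0.1 0.9] q6 -0.23 jawyaw 0.129 zax [ 0.    -0.003 -1.   ] -> d(mm) [ 2.2 -0.2  3.1] spin (np.float64(-0.001), 'alt', np.float64(3.141))
```

```bash
python3 -m pendant '[{"delta_pos":[0.002,0,0.003],"spin":0},{"delta_pos":[0.002,0,0.003],"spin":0},{"delta_pos":[0.002,0,0.003],"spin":0}]'
python3 -m pendant '[{"delta_pos":[0,0,0],"spin":0},{"delta_pos":[0,0,0],"spin":0},{"delta_pos":[0,0,0],"spin":0},{"delta_pos":[0,0,0],"spin":0},{"delta_pos":[0,0,0],"spin":0},{"delta_pos":[0,0,0],"spin":0}]' 1 20
python3 -c "
from h import *
a=.13
print(.5315-.132*np.sin(a),-.195+.132*np.cos(a))
go(.6675,-.0158,.012,.13)"
```

```text
t: 25.0
tool_pos: [0.6684, -0.0159, 0.0132]
orientation: [2.071, 2.358, -0.002]
force: [-1.0, -0.1, -0.4]
opening: 0.0935
t: 25.6
tool_pos: [0.6684, -0.0159, 0.0132]
orientation: [2.071, 2.358, -0.002]
force: [1.1, 0.2, -0.1]
opening: 0.0495
0.5143882931742002 -0.06411383002964796
t 25.6 pos [ 0.6684 -0.0159  0.0132] op 0.0495 F [ 1.1  0.2 -0.1] q6 -0.23 jawyaw 0.129 zax [ 0.002 -0.003 -1.   ] -> d(mm) [ 0.2 -0.9  1.1] spin (np.float64(-0.001), 'alt', np.float64(3.141))
```

```bash
python3 -m pendant '[{"delta_pos":[0,0,0],"spin":0},{"delta_pos":[0,0,0],"spin":0},{"delta_pos":[0,0,0],"spin":0}]'
python3 -m pendant '[{"delta_pos":[0,0,-0.01],"spin":0},{"delta_pos":[0,0,-0.03],"spin":0},{"delta_pos":[0,0,-0.055],"spin":0},{"delta_pos":[0,0,-0.07],"spin":0},{"delta_pos":[0,0,-0.07],"spin":0},{"delta_pos":[0,0,-0.07],"spin":0}]'
python3 -c "
from h import *
go(.5144,-.0641,.07,.13)"
```

```text
t: 25.9
tool_pos: [0.6684, -0.0159, 0.0131]
orientation: [2.071, 2.358, -0.002]
force: [0.7, -0.1, 0.3]
opening: 0.0438
t: 26.5
tool_pos: [0.6683, -0.0157, 0.0831]
orientation: [2.071, 2.358, -0.001]
force: [-0.3, 0.3, -1.1]
opening: 0.0434
t 26.5 pos [ 0.6683 -0.0157  0.0831] op 0.0434 F [-0.3  0.3 -1.1] q6 -0.23 jawyaw 0.129 zax [ 0.002 -0.003 -1.   ] -> d(mm) [ -28.1 -158.9   12.9] spin (np.float64(-0.001), 'alt', np.float64(3.141))
```

```bash
python3 -m pendant '[{"delta_pos":[-0.004,-0.025,0],"spin":0},{"delta_pos":[-0.011,-0.06,0],"spin":0},{"delta_pos":[-0.018,-0.1,0],"spin":0},{"delta_pos":[-0.024,-0.138,0.003],"spin":0},{"delta_pos":[-0.028,-0.159,0.013],"spin":0},{"delta_pos":[-0.028,-0.159,0.03],"spin":0},{"delta_pos":[-0.028,-0.159,0.04],"spin":0},{"delta_pos":[-0.028,-0.159,0.04],"spin":0}]'
python3 - <<'E'
from h import *
go(.5144,-.0641,.0135,.13)
for c in('side','top'):
    r=robot.read_camera(c);u=pix(r,[.52,-.08,.04]).astype(int)
    cv2.imwrite(f'pics/{c}10.png',cv2.resize(r['color'][u[1]-50:u[1]+50,u[0]-50:u[0]+50],None,fx=4,fy=4,interpolation=cv2.INTER_CUBIC))
    for m in robot.mark_of(c,'jar'):print(world(r,m['location']).round(4),m['score'])
cv2.imwrite('pics/c10.png',np.hstack([cv2.imread('pics/side10.png'),cv2.imread('pics/top10.png')]))
E
```

```text
t: 27.3
tool_pos: [0.5123, -0.0636, 0.0402]
orientation: [-2.073, -2.36, 0.005]
force: [-0.2, -0.5, -0.8]
opening: 0.0436
t 27.3 pos [ 0.5123 -0.0636  0.0402] op 0.0436 F [-0.2 -0.5 -0.8] q6 -0.35 jawyaw 0.129 zax [-0.003 -0.002 -1.   ] -> d(mm) [-0.7  2.1 26.7] spin (np.float64(-0.001), 'alt', np.float64(3.141))
[0.5373 0.2026 0.0074] 0.72
[ 0.5121 -0.0653  0.0262] 0.67
```

View pics/c10.png

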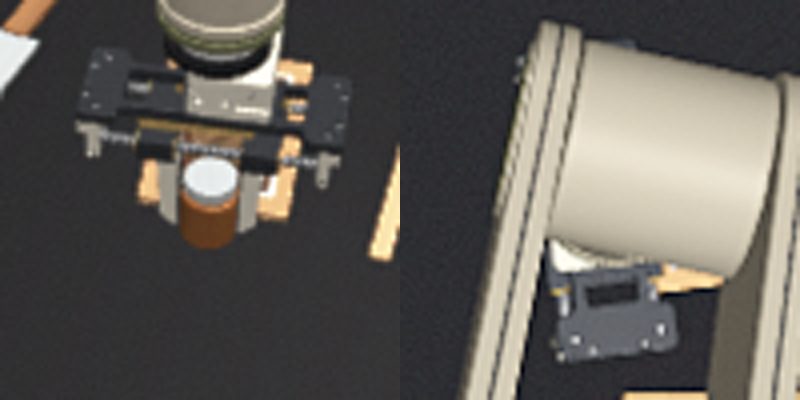

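The jar is held upright in front of the panel's edge, at crop (210,205), and its bottom matches the expected height. Lower it.

```bash
python3 -m pendant '[{"delta_pos":[-0.0005,0.002,0.01],"spin":0},{"delta_pos":[-0.0005,0.002,0.018],"spin":0},{"delta_pos":[-0.0005,0.002,0.022],"spin":0},{"delta_pos":[-0.0005,0.002,0.023],"spin":0},{"delta_pos":[-0.0005,0.002,0.023],"spin":0}]'
python3 -c "
from h import *
go(.5144,-.0641,.0133,.13)"
```

```text
t: 28.0
tool_pos: [0.5169, -0.0643, 0.02]
orientation: [2.07, 2.358, -0.002]
force: [-0.0, -0.4, -0.7]
opening: 0.0437
t 28.0 pos [ 0.5169 -0.0643  0.02  ] op 0.0437 F [-0.  -0.4 -0.7] q6 -0.35 jawyaw 0.13 zax [ 0.002 -0.003 -1.   ] -> d(mm) [ 0.5 -2.5  6.7] spin (np.float64(-0.0), 'alt', np.float64(3.141))
```

```bash
python3 -m pendant '[{"delta_pos":[0.0003,-0.002,0.003],"spin":0},{"delta_pos":[0.0003,-0.002,0.005],"spin":0},{"delta_pos":[0.0003,-0.002,0.006],"spin":0},{"delta_pos":[0.0003,-0.002,0.0065],"spin":0},{"delta_pos":[0.0003,-0.002,0.0065],"spin":0}]'
python3 -c "
from h import *
go(.5144,-.0641,.0133,.13)"
```

```text
t: 28.5
tool_pos: [0.5149, -0.0643, 0.0135]
orientation: [2.07, 2.358, -0.002]
force: [-0.7, 0.0, -1.4]
opening: 0.0439
t 28.5 pos [ 0.5149 -0.0643  0.0135] op 0.0439 F [-0.7  0.  -1.4] q6 -0.35 jawyaw 0.13 zax [ 0.002 -0.003 -1.   ] -> d(mm) [ 0.2 -0.5  0.2] spin (np.float64(-0.0), 'alt', np.float64(3.141))
```

```bash
python3 -m pendant '[{"delta_pos":[0,0,0.0005],"spin":0},{"delta_pos":[0,0,0.001],"spin":0},{"delta_pos":[0,0,0.001],"spin":0}]'
```

```text
t: 28.8
tool_pos: [0.5151, -0.0643, 0.0131]
orientation: [2.07, 2.358, -0.001]
force: [-2.4, 0.4, 4.6]
opening: 0.0438
```

Contact. Release, rise, and move clear of everything.

```bash
python3 -m pendant '[{"delta_pos":[0,0,0],"spin":0},{"delta_pos":[0,0,0],"spin":0},{"delta_pos":[0,0,0],"spin":0},{"delta_pos":[0,0,0],"spin":0},{"delta_pos":[0,0,0],"spin":0},{"delta_pos":[0,0,-0.02],"spin":0},{"delta_pos":[0,0,-0.06],"spin":0},{"delta_pos":[0,0,-0.1],"spin":0},{"delta_pos":[0,0,-0.15],"spin":0},{"delta_pos":[0,0,-0.16],"spin":0}]' -1
python3 -c "
from h import *
go(.40,-.40,.2)"
```

```text
t: 29.8
tool_pos: [0.5182, -0.0645, 0.1801]
orientation: [2.064, 2.351, 0.006]
force: [1.0, -0.1, 0.7]
opening: 0.0929
t 29.8 pos [ 0.5182 -0.0645  0.1801] op 0.0929 F [ 1.  -0.1  0.7] q6 -0.35 jawyaw 0.13 zax [ 0.012 -0.005 -1.   ] -> d(mm) [-317.5 -160.4  -19.5] spin None
```

```bash
python3 -m pendant '[{"delta_pos":[-0.035,-0.018,-0.005],"spin":0},{"delta_pos":[-0.08,-0.04,-0.01],"spin":0},{"delta_pos":[-0.12,-0.06,-0.015],"spin":0},{"delta_pos":[-0.16,-0.08,-0.02],"spin":0},{"delta_pos":[-0.2,-0.1,-0.02],"spin":0},{"delta_pos":[-0.24,-0.12,-0.02],"spin":0},{"delta_pos":[-0.28,-0.14,-0.02],"spin":0},{"delta_pos":[-0.317,-0.16,-0.02],"spin":0},{"delta_pos":[-0.317,-0.16,-0.02],"spin":0},{"delta_pos":[-0.317,-0.16,-0.02],"spin":0}]'
python3 - <<'E'
from h import *
a=.13;X=np.array([np.cos(a),np.sin(a)]);Y=np.array([-np.sin(a),np.cos(a)]);pc=np.array([.5315,-.195]);jc=pc+.132*Y
t=np.linspace(0,2*np.pi,100)
circ=lambda c,rad,z:[[c[0]+rad*np.cos(q),c[1]+rad*np.sin(q),z] for q in t]
rec=lambda c,W,L,z:[[*(np.array(c)+sx*W/2*X+sy*L/2*Y),z] for sx,sy in((1,1),(1,-1),(-1,-1),(-1,1))]
pl=(.537,.2015)
sh=[(rec(pc,.12,.18,.008),(255,0,0)),(rec(pc,.05,.09,.043),(0,0,255)),(circ(jc,.02,.058),(0,255,0)),(circ(jc,.022,0),(0,255,255)),(circ(pl,.068,.01),(255,0,0)),(circ(pl,.029,.084),(0,0,255)),(circ(pl,.0125,.084),(0,0,255)),(circ(pl,.032,.06),(0,255,0))]
for c in('top','side'):
    r=robot.read_camera(c);cv2.imwrite(f'pics/{c}11.png',r['color'])
    im=r['color'];o=np.array([160,150]) if c=='top' else np.array([190,90])
    S=3.2;w=(240,80) if c=='top' else (130,180)
    im=cv2.resize(im[o[1]:o[1]+w[1],o[0]:o[0]+w[0]],None,fx=S,fy=S,interpolation=cv2.INTER_CUBIC)
    raw=im.copy()
    for p,col in sh: cv2.polylines(im,[((np.array([pix(r,q) for q in p])-o+.5)*S).astype(np.int32)],True,col,1)
    cv2.imwrite(f'pics/{c}11o.png',np.vstack([raw,im]) if c=='top' else np.hstack([raw[:570],im[:570]])[:, :800] if 0 else (np.vstack([raw,im]) if c=='top' else cv2.resize(np.hstack([raw,im]),(800,554))))
    for n in('jar','tub','tape','block','brush','scraper','tin','stick'):
        for m in robot.mark_of(c,n)[:1]:print(c,n,round(m['score'],2),world(r,m['location']).round(3))
    print('jar exp',jc)
E
```

```text
t: 30.8
tool_pos: [0.3996, -0.3998, 0.1996]
orientation: [2.068, 2.35, 0.007]
force: [0.5, 0.3, 0.4]
opening: 0.0931
top jar 0.74 [ 0.518 -0.068  0.001]
top tape 0.76 [0.535 0.202 0.058]
top block 0.63 [ 0.531 -0.198  0.011]
top brush 0.86 [0.742 0.239 0.001]
top scraper 0.91 [ 0.741 -0.246 -0.   ]
top tin 0.64 [ 0.619  0.375 -0.002]
top stick 0.69 [ 0.381 -0.176  0.002]
jar exp [ 0.51438829 -0.06411383]
side jar 0.65 [ 0.514 -0.065 -0.007]
side tub 0.74 [0.535 0.203 0.009]
side tape 0.83 [0.539 0.201 0.062]
side block 0.74 [ 0.532 -0.198  0.012]
side brush 0.82 [0.747 0.237 0.003]
side scraper 0.85 [ 0.736 -0.247 -0.002]
side tin 0.73 [0.621 0.373 0.002]
side stick 0.72 [ 0.386 -0.173 -0.001]
jar exp [ 0.51438829 -0.06411383]
```

View pics/top11o.png

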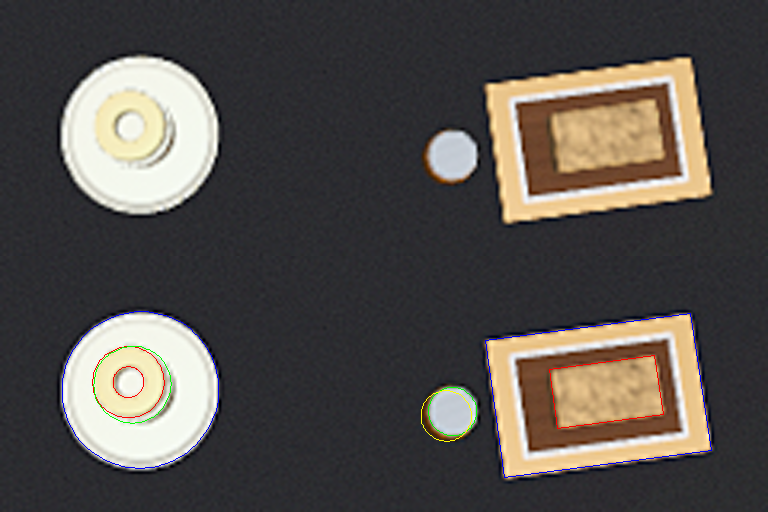

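View pics/side11o.png

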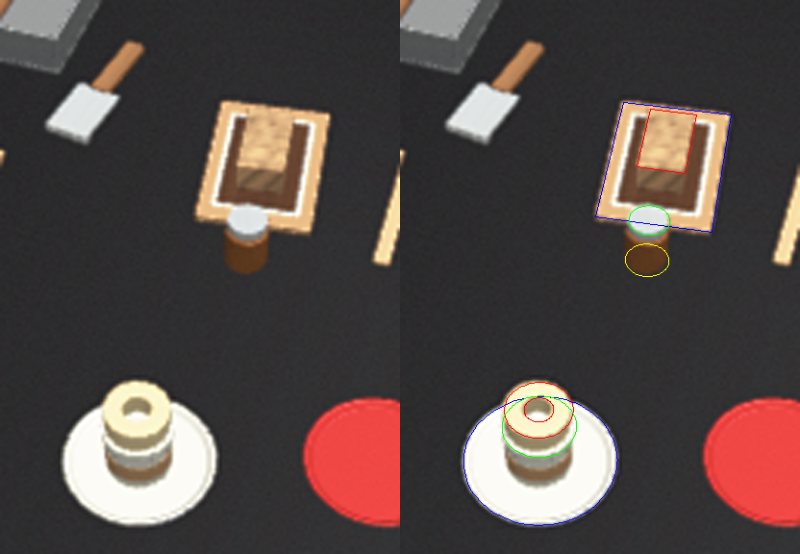

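Both views agree with the predicted outlines within 1–2 mm: stack at (140,130), jar at (451,156) and block at (608,135) in the top crop. The leave-alone items haven't moved. Handing in.

```bash
python3 -c "
from plant import robot
print(robot.close_job(), robot.read_state()['t'])"
```

```text
the job is handed in; nothing more can be done
the job is handed in; nothing more can be done
```

The place is set out and handed in, at about 31 s of the 106 s allowed. I placed things in the order asked: tub on the plate, tape roll on its lid, cork block on the panel, then the amber jar.

- **Position:** in the last top and side pictures, the tub, tape and block match their target outlines to about 1–2 mm. Tub and jar are upright.
- **Jar gap:** it was set for 2 cm. The side view agrees, but the network's mark in the top view suggests the gap could be about 4 mm smaller. The top overlay suggests only about 1 mm, so I left it.
- **Left alone:** the brush, scraper, tin and stick read the same as at the start, within a few mm of network noise. The top-view network missed the tub under the tape, so that check rests on the side view and the overlays.
- **Slip:** one early call was typed in mm instead of m. It only made a clipped 5 cm move in free air, and the highest contact force I read was about 5 N.

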